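Hold the glaze cell in the lamplight

TASK

Draw the tall see-through glaze cell straight up out of its slot in the wooden rack, gripping it only by its two frosted side edges and never touching its polished window with the gripper. Carry it upright to the desk lamp and finish while holding it still in the light path, in the open space between lamp and white screen, square across the beam with the light passing through the middle of the window; do not put it down or let it rest on anything, and leave the other tiles, the jar and the bowl where they are.

Things in the scene. Friction and masses are not known exactly. Their poses are not given: they have to be found in the camera images.
- cell: Loose upright glass slab: 10 mm thick (x), 60 mm wide (y), 100 mm tall (z up), about 140 g; origin at the centre of its underside. The middle 44 mm of its width is the polished see-through green window; the outer 8 mm at each side is a pale frosted bar, full height. The frosted side edges face +y and -y: grip across 60 mm. Stands in any one of the rack's slots, 65 mm showing above the rack.
- cell_mid (a point): The middle of the cell's window: centre of the cell, 50 mm above its underside; axes as the cell's.
- rack: Fixed wooden rack, 127 mm (x) by 84 mm (y), 45 mm tall, origin at the centre of its underside. Three slots, open only at the top, at x = -45, 0, 45 mm; each 13 mm (x) by 64 mm (y), floor 10 mm above the underside. Things in the slots stand with their x along the rack's x.
- tile_a: Loose white round-topped ceramic test tile, 10 x 60 mm, 72 mm tall, origin at the centre of its underside, in another slot of the rack. To be left alone.
- tile_b: Loose terracotta round-topped test tile, 10 x 60 mm, 72 mm tall, origin at the centre of its underside, in another slot of the rack. To be left alone.
- light_bench: Fixed board, x 110 mm, y -200 to 130 mm, 12 mm thick; origin on its underside below the middle of the light path. At -y a white desk lamp: round shade, mouth 80 mm across at y = -90 mm, top 150 mm up, shining level along +y. At +y an upright white screen 122 mm wide, 162 mm tall, face at y = 87 mm, with a 44 mm light patch. Beam 110 mm above the table. Open above and at the sides.
- beam_mid (a point): Middle of the light path: on the beam's axis, 110 mm above the table, about 90 mm from shade mouth and from screen. Its y axis runs along the beam from lamp to screen, z up.
- jar: Loose glaze jar, 64 mm across, 85 mm tall, on the table beyond the work. Origin at the centre of its underside. To be left alone.
- bowl: Loose terracotta bowl, 96 mm across, 45 mm tall, on the table beyond the work. Origin at the centre of its underside. To be left alone.

How it is judged:
On the way:
1. the cell is drawn up clear of the rack, upright and in the fingers (z of cell in the frame of rack above 0.05 m and angle between cell's own z axis and vertical below 0.3 rad and contact force between the fingers and cell above 0.5 N), for 0.1 s.
At the end, for the whole second after the job is handed in: Fingers hold the cell still (under 20 mm/s), touching nothing of the lamp bench; window centre within 15 mm of the beam axis sideways and in height, within 50 mm of its midpoint along it; square to the beam within 0.2 rad, upright within 0.15 rad; tiles, jar, bowl within 30 mm of their start (x of cell_mid in the frame of beam_mid between -0.015 and 0.015 m and y of cell_mid in the frame of beam_mid between -0.05 and 0.05 m and z of cell_mid in the frame of beam_mid between -0.015 and 0.015 m and angle between the x axis of cell and the y axis of beam_mid, either way round below 0.2 rad and angle between cell's own z axis and vertical below 0.15 rad and contact force between the fingers and cell above 0.5 N and contact force between cell and light_bench below 0.05 N and linear speed of cell below 0.02 m/s and distance of each of tile_a, tile_b, jar, bowl from where it was at the start of the episode below 0.03 m); the arm keeps its last pose, push and grip.
It fails at once if the gripper or arm touched the polished window (contact force between any of the fingers, the arm and cell_c0 above 0.3 N).
It fails at once if the cell was tipped over (angle between cell's own z axis and vertical above 0.5 rad).
It fails at once if a bystander was disturbed (distance of any of tile_a, tile_b, jar, bowl from where it was at the start of the episode above 0.03 m).
It also fails if it takes over 40 s, if anything falls off the work surface, if the arm or the gripper's body presses on something with over 40 N, if the wrist force passes 120 N, or if a joint passes its speed limit or range.

ROBOT

A 6-joint arm with a two-finger parallel gripper is mounted at the origin on the work surface. World frame = base frame: x ahead of the robot, y to its left, z up, the work surface at z = 0. Lengths are in m, angles in rad, forces in N, time in s.
With the tool pointing down it reaches from about 0.35 to 0.925 m from the base axis. Payload 6.4 kg.
Tool frame: the origin (TCP) lies midway between the tips of the shut fingers; the grasp point (between the pads) lies 19 mm behind it; z points along the fingers, y is the line along which they close (so a half turn about z gives the same grasp; the last joint's range is limited). The gripper opens to 94 mm and grips with 3 to 60 N. Pads are 16 mm wide; open, the fingers measure 119 mm over their backs; the gripper's body (75 mm by 177 mm) begins 78 mm behind the grasp point.
Start: joints at [1.053, 0.245, 1.558, -0, 1.339, -0.174], TCP at [0.219, 0.612, 0.205] pointing down, gripper open.
Joint ranges: [-3.13, 3.13], [-1.02, 2.26], [0.13, 2.54], [-0.95, 4.09], [0.21, 2.88], [-2.74, 2.74]. Speed limits (rad/s): [2.57, 2.57, 3.14, 3.14, 3.14, 3.14].

INTERFACE

Orientations are given as a unit quaternion [x, y, z, w].
In Python, from rig import observe, get_image, hand_in gives the robot as it stands.
- The arm moves only by the tool drive_tool, never from a script. Its argument "rows" is a list of rows, each a list of 6 numbers: the shift along the world's x, y, z normalised to -1 to 1, where 1 is 4 cm, then the turn, a rotation vector about the world's x, y, z normalised to -1 to 1, where 1 is 4 degrees. In form: [[dx, dy, dz, rx, ry, rz], ...]. A call has 1 to 10 rows; each row shifts and turns the commanded pose from where the row before left it; what a row does not reach is not made up. A row lasts 1/12 s, in which the tool goes at most 41.7 mm and 7.16 degrees, less where a joint would pass 70% of its speed; a pose out of reach is approached as far as the arm can. A call with a number of a shift or a turn outside -1 to 1 is refused whole. A call with a gripper value outside its range is refused whole. "fingers" is the opening, from -1 (shut) to 1 (fully open), set as the call begins (left out, the last holds). The fingers move at their own pace and stop on an object; "squeeze" is the grip in N (left out, the last holds). Time passes only in rows, so rows that do not move let the fingers close. It gives the time, the measured TCP pose, the force, the opening and the grip force at its end, in the units of the state.
- observe(): the state, without advancing time (a new reading comes with each control period).
- get_image(name): name is "side" or "top" or "wrist"; returns a dict with "pixels" (384x512x3 uint8, red, green, blue), "depth" (384x512 float32, m along the optical axis (not along the pixel's ray), 0 where there is no reading), "K" (3x3 intrinsics, pixels), "world_from_camera" (4x4, takes a point from camera to world coordinates); the wrist camera has in their place "hand_eye" (4x4, takes a point from camera to tool coordinates, whose origin is the TCP and whose axes are the flange's). Camera axes: x right, y down, z forward; pixel columns grow to the right and rows downward; lengths in m; the calibration is good to about 2 mm. A picture is of the moment at which its call begins: read the wrist's pose just before it.
- hand_in(): hands the job in; it is judged then, once.
The state is a dict: "t": time; "joints": joint angles; "dq": joint speeds; "joint_efforts": joint torques, N m; "eef_pos": TCP position; "tcp_rot": TCP orientation; "contact_force": force on the tool from outside, world axes, zero at the start; "torque": the same for the moment, N m; "finger_gap": finger opening in m; "finger_force": force on a finger pad.
Only numpy, scipy, OpenCV 4.12 (cv2) and the standard library are available. Lean on these libraries where they do the work, as an engineer would, in place of code of your own. Each camera call takes 0.05 s, during which the arm holds its last target. There are 200 camera calls.

## Working session

There is one attempt and no reset: what is moved stays moved. The work goes in short steps, Python scripts to look and compute and a tool call to move; the robot and the scene stay as the last step left them, time stands still between calls to the robot, and variables do not carry over. Pictures are saved under pics/ and viewed, at most 10 in all, crops included, and the job is handed in when it is done.

Besides the shell and the picture viewer there is one more tool, called by a JSON object that holds its "api" and its "payload". drive_tool: Moves the arm, as the interface text tells. Scaled input: -1 to 1 covers 4 cm each way for a shift and 4 degrees each way for a turn. Its arguments: {"type":"object","properties":{"rows":{"type":"array","items":{"type":"array","items":{"type":"number","minimum":-1,"maximum":1}}},"fingers":{"type":"number"},"squeeze":{"type":"number"}},"required":["rows"]}

```bash
mkdir -p pics; python3 - <<'E'
from rig import observe,get_image
import cv2,numpy as np
s=observe();print({k:np.round(v,3).tolist() for k,v in s.items()})
for n in("top","side"):
    d=get_image(n);np.savez(f"{n}0.npz",**d);cv2.imwrite(f"pics/{n}0.png",d["pixels"][:,:,::-1])
    print(n,d["K"].round(1).tolist(),d["world_from_camera"].round(3).tolist())
E
```

```text
{'t': 0.0, 'joints': [1.053, 0.246, 1.559, 0.0, 1.339, -0.174], 'dq': [0.001, -0.001, -0.002, 0.001, 0.001, -0.0], 'joint_efforts': [-0.002, -41.583, -31.46, 0.068, 0.033, -0.0], 'eef_pos': [0.219, 0.611, 0.204], 'tcp_rot': [0.171, 0.985, -0.001, -0.0], 'contact_force': [0.457, -0.392, -0.225], 'torque': [0.044, 0.0, -0.016], 'finger_force': 0.0, 'finger_gap': 0.094}
top [[398.4, 0.0, 251.8], [0.0, 398.4, 188.0], [0.0, 0.0, 1.0]] [[0.018, -0.998, 0.065, 0.58], [-0.999, -0.016, 0.035, -0.008], [-0.034, -0.065, -0.997, 0.896], [0.0, 0.0, 0.0, 1.0]]
side [[381.5, 0.0, 254.0], [0.0, 381.5, 196.4], [0.0, 0.0, 1.0]] [[0.722, -0.538, 0.434, 0.284], [-0.692, -0.569, 0.444, -0.346], [0.008, -0.621, -0.784, 0.69], [0.0, 0.0, 0.0, 1.0]]
```

View pics/top0.png

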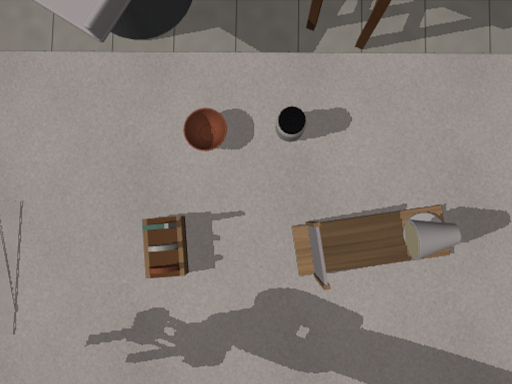

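View pics/side0.png

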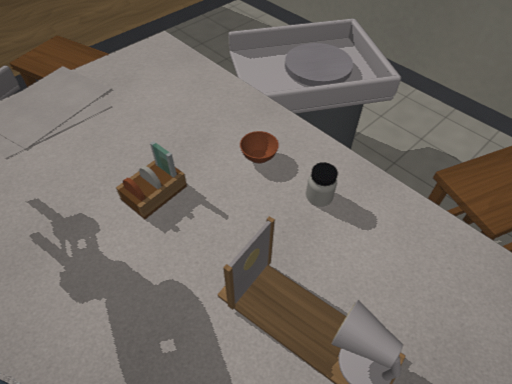

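The top view shows the rack at about (165,246) with the green cell in its far slot at (159,227). The screen is at (320,250) and the lamp at (430,235), with the bowl at (205,130) and the jar at (291,122). In the side view the cell is at (163,160), the tallest thing in the rack.

```bash
cat > h.py <<'E'
import numpy as np,cv2
def cloud(d):
    Z=d["depth"];v,u=np.indices(Z.shape);K=d["K"]
    P=np.stack([(u-K[0,2])/K[0,0]*Z,(v-K[1,2])/K[1,1]*Z,Z],-1)
    T=d["world_from_camera"];W=P@T[:3,:3].T+T[:3,3];W[Z==0]=np.nan;return W
def rect(p):
    (c,wh,a)=cv2.minAreaRect((p[:,:2]*1000).astype(np.float32));return np.round(c,1),np.round(wh,1),round(a,2)
E
python3 - <<'E'
from h import *
for n in("top","side"):
    d=np.load(f"{n}0.npz");W=cloud(d);hsv=cv2.cvtColor(d["pixels"],cv2.COLOR_RGB2HSV);H,S,V=np.moveaxis(hsv,-1,0)
    x,y,z=np.moveaxis(W,-1,0)
    rk=(x>.35)&(x<.62)&(y>.1)&(y<.32);bn=(x>.3)&(x<.65)&(y<-.05)&(y>-.6)
    print(n,"table z",np.nanmedian(z[(x>.3)&(x<.7)]))
    for nm,m in [("rack top",rk&(z>.039)&(z<.05)),("rack all",rk&(z>.02)&(z<.05)),("cell hi",rk&(z>.087)),("green",rk&(H>50)&(H<95)&(S>50)),("board",bn&(z>.007)&(z<.018)&(S>70)),("screen top",bn&(y>-.3)&(z>.15)),("screen",bn&(y>-.27)&(z>.05)),("lamp",bn&(y<-.3)&(z>.05))]:
        p=W[m]
        if len(p)>5: print(nm,len(p),*rect(p),"z",np.percentile(p[:,2],[2,50,98]).round(3), "mean",p.mean(0).round(3))
E
```

```text
top table z -9.691070534889601e-06
rack top 1785 [507.1 210.4] [127.3  85.1] 5.62 z [0.041 0.045 0.048] mean [0.507 0.209 0.045]
rack all 1933 [507.1 210.2] [127.3  85.6] 5.69 z [0.027 0.044 0.048] mean [0.507 0.206 0.044]
cell hi 166 [552.  214.6] [ 9.9 60.4] 5.46 z [0.092 0.11  0.112] mean [0.552 0.212 0.109]
green 87 [549.7 220.4] [ 9.7 53.7] 6.25 z [0.085 0.11  0.112] mean [0.551 0.215 0.108]
board 5341 [ 527.8 -238. ] [109.2 330.5] 9.32 z [0.009 0.012 0.015] mean [ 0.526 -0.216  0.012]
screen top 296 [ 522.5 -200.7] [121.7 193.5] 9.3 z [0.152 0.16  0.163] mean [ 0.507 -0.111  0.159]
screen 669 [ 507.7 -110.9] [122.1  12.1] 9.29 z [0.054 0.141 0.163] mean [ 0.507 -0.109  0.128]
lamp 1036 [ 538.4 -338.6] [71.7 77.2] 0.09 z [0.117 0.134 0.146] mean [ 0.545 -0.333  0.134]
side table z 0.0016057596718458411
rack top 1169 [505.5 209.9] [128.4  87.7] 6.67 z [0.041 0.046 0.049] mean [0.499 0.199 0.046]
rack all 1548 [505.3 209.9] [128.9  87.8] 6.67 z [0.022 0.045 0.049] mean [0.497 0.194 0.042]
cell hi 245 [550.2 214.5] [11.9 62.3] 6.97 z [0.088 0.106 0.113] mean [0.549 0.21  0.104]
green 220 [548.7 215.9] [10.  43.6] 8.05 z [0.047 0.094 0.112] mean [0.546 0.217 0.086]
board 6439 [ 523.8 -237. ] [115.2 328.6] 9.26 z [0.01  0.013 0.015] mean [ 0.516 -0.215  0.013]
screen top 493 [ 521.2 -200.9] [123.  195.3] 9.45 z [0.15  0.16  0.164] mean [ 0.504 -0.121  0.159]
screen 1804 [ 506.5 -111. ] [123.4  13.1] 9.45 z [0.053 0.122 0.163] mean [ 0.502 -0.114  0.118]
lamp 2404 [ 533.9 -347.9] [95.8 71.2] 89.78 z [0.068 0.133 0.147] mean [ 0.534 -0.338  0.128]
```

{"api": "drive_tool", "payload": {"rows": [[0.41, -0.49, 0, 0, 0, 0.32], [0.41, -0.49, 0, 0, 0, 0.32], [0.41, -0.49, 0, 0, 0, 0.32], [0.41, -0.49, 0, 0, 0, 0.32], [0.41, -0.49, 0, 0, 0, 0.32], [0.41, -0.49, 0, 0, 0, 0.32], [0.41, -0.49, 0, 0, 0, 0.32], [0.41, -0.49, 0, 0, 0, 0.32], [0.41, -0.49, 0, 0, 0, 0.32], [0.41, -0.49, 0, 0, 0, 0.32]], "fingers": 1, "squeeze": 15}}

```text
t: 0.93
eef_pos: [0.3835, 0.4148, 0.205]
tcp_rot: [0.06, 0.998, -0.0, -0.0]
contact_force: [-0.4, 0.3, 0.5]
finger_gap: 0.0942
finger_force: 0.0
```

{"api": "drive_tool", "payload": {"rows": [[0.41, -0.49, 0, 0, 0, 0.32], [0.41, -0.49, 0, 0, 0, 0.32], [0.41, -0.49, 0, 0, 0, 0.32], [0.41, -0.49, 0, 0, 0, 0.32], [0.41, -0.49, 0, 0, 0, 0.32], [0.41, -0.49, 0, 0, 0, 0.32], [0.41, -0.49, 0, 0, 0, 0.32], [0.41, -0.49, 0, 0, 0, 0.32], [0.41, -0.49, 0, 0, 0, 0.32], [0, 0, 0, 0, 0, 0]]}}

```text
t: 1.77
eef_pos: [0.5327, 0.2366, 0.2051]
tcp_rot: [-0.039, 0.999, -0.001, 0.0]
contact_force: [-0.7, -0.2, 0.2]
finger_gap: 0.0937
finger_force: 0.0
```

{"api": "drive_tool", "payload": {"rows": [[0.24, -0.28, 0, 0, 0, 0.15], [0.23, -0.27, 0, 0, 0, 0.15], [0, 0, 0, 0, 0, 0], [0, 0, 0, 0, 0, 0]]}}

```text
t: 2.1
eef_pos: [0.549, 0.2178, 0.2051]
tcp_rot: [-0.05, 0.999, 0.0, -0.001]
contact_force: [-0.6, 0.2, 0.3]
finger_gap: 0.0942
finger_force: 0.0
```

```bash
python3 - <<'E'
from rig import observe,get_image
from h import *
from scipy.spatial.transform import Rotation as R
s=observe();d=get_image("wrist");d=dict(d)
T=np.eye(4);T[:3,:3]=R.from_quat(s["tcp_rot"]).as_matrix();T[:3,3]=s["eef_pos"]
print(s["eef_pos"],s["tcp_rot"],"tool y",np.degrees(np.arctan2(T[1,1],T[0,1])))
d["world_from_camera"]=T@d["hand_eye"];W=cloud(d)
cv2.imwrite("pics/w1.png",d["pixels"][:,:,::-1])
x,y,z=np.moveaxis(W,-1,0)
rk=(x>.4)&(x<.62)&(y>.1)&(y<.32)
for nm,m in [("cell",rk&(z>.09)&(z<.13)),("top face",rk&(z>.107)&(z<.114)),("rack",rk&(z>.04)&(z<.05))]:
    p=W[m]
    if len(p)>5:print(nm,len(p),*rect(p),p[:,2].min(),p[:,2].max())
E
```

```text
[0.54903493 0.21781565 0.20506204] [-5.02429297e-02  9.98736887e-01  1.46589170e-04 -5.06861420e-04] tool y 95.75983166512336
cell 1281 [550.6 217.3] [11. 60.] 5.51 0.09004237311780061 0.11227953555191433
top face 929 [550.6 217.3] [11.  59.9] 5.51 0.10701524342435864 0.11227953555191433
rack 7890 [505.9 212.9] [127.3  84.1] 5.8 0.040023154673254235 0.049942274414635
```

View pics/w1.png

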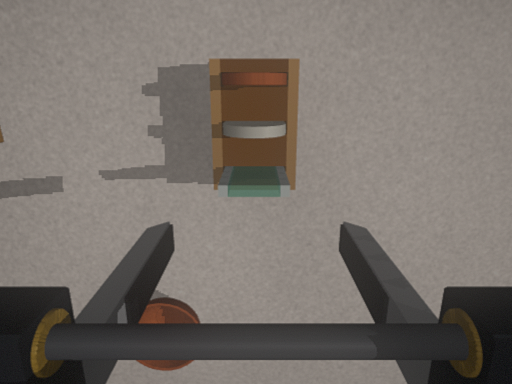

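The wrist view shows the cell's top face at about (254,178), centred between the fingers and square to them. The remaining offset is about 2 mm, so I'm descending.

{"api": "drive_tool", "payload": {"rows": [[0.04, -0.04, -0.5, 0, 0, 0], [0, 0, -0.5, 0, 0, 0], [0, 0, -0.5, 0, 0, 0], [0, 0, -0.5, 0, 0, 0], [0, 0, -0.5, 0, 0, 0], [0, 0, -0.5, 0, 0, 0], [0, 0, -0.3, 0, 0, 0], [0, 0, -0.1, 0, 0, 0], [0, 0, 0, 0, 0, 0], [0, 0, 0, 0, 0, 0]]}}

```text
t: 2.98
eef_pos: [0.5515, 0.2165, 0.0704]
tcp_rot: [-0.051, 0.999, 0.0, 0.001]
contact_force: [1.0, 0.0, -0.6]
finger_gap: 0.094
finger_force: 0.0
```

{"api": "drive_tool", "payload": {"rows": [[0, 0, 0, 0, 0, 0], [0, 0, 0, 0, 0, 0], [0, 0, 0, 0, 0, 0], [0, 0, 0, 0, 0, 0], [0, 0, 0, 0, 0, 0], [0, 0, 0, 0, 0, 0], [0, 0, 0, 0, 0, 0], [0, 0, 0, 0, 0, 0]], "fingers": -1, "squeeze": 15}}

```text
t: 3.65
eef_pos: [0.5513, 0.216, 0.0697]
tcp_rot: [-0.051, 0.999, -0.0, 0.0]
contact_force: [-0.1, -0.6, 1.9]
finger_gap: 0.06
finger_force: 15.0
```

{"api": "drive_tool", "payload": {"rows": [[0, 0, 0.2, 0, 0, 0], [0, 0, 0.4, 0, 0, 0], [0, 0, 0.5, 0, 0, 0], [0, 0, 0.5, 0, 0, 0], [0, 0, 0.6, 0, 0, 0], [0, 0, 0.6, 0, 0, 0], [0, 0, 0.6, 0, 0, 0], [0, 0, 0.6, 0, 0, 0], [0, 0, 0.5, 0, 0, 0], [0, 0, 0.25, 0, 0, 0]], "squeeze": 20}}

```text
t: 4.48
eef_pos: [0.552, 0.2162, 0.2629]
tcp_rot: [-0.051, 0.999, 0.0, 0.002]
contact_force: [0.8, -0.4, -1.5]
finger_gap: 0.0602
finger_force: 20.0
```

```bash
python3 - <<'E'
from rig import observe,get_image
from h import *
s=observe();print(s["eef_pos"],s["finger_gap"],s["finger_force"])
d=get_image("side");cv2.imwrite("pics/s2.png",d["pixels"][:,:,::-1])
E
```

```text
[0.55198007 0.21621065 0.26289758] 0.060194460693549036 19.99980390071869
```

View pics/s2.png

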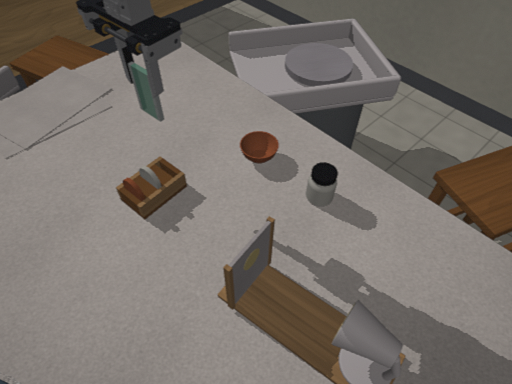

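The cell hangs upright in the fingers at (145,92), clear of the rack. Both tiles are still in their slots.

{"api": "drive_tool", "payload": {"rows": [[-0.03, -0.2, 0, 0, 0, -0.4], [-0.03, -0.37, 0, 0, 0, -0.77], [-0.03, -0.37, 0, 0, 0, -0.77], [-0.03, -0.37, 0, 0, 0, -0.77], [-0.03, -0.37, 0, 0, 0, -0.77], [-0.03, -0.37, 0, 0, 0, -0.77], [-0.03, -0.37, 0, 0, 0, -0.77], [-0.03, -0.37, 0, 0, 0, -0.77], [-0.03, -0.37, 0, 0, 0, -0.77], [-0.03, -0.37, 0, 0, 0, -0.77]]}}

```text
t: 5.37
eef_pos: [0.5376, 0.0736, 0.2568]
tcp_rot: [0.206, 0.979, -0.0, -0.002]
contact_force: [-0.5, 0.5, -1.4]
finger_gap: 0.06
finger_force: 20.0
```

{"api": "drive_tool", "payload": {"rows": [[-0.03, -0.37, 0, 0, 0, -0.77], [-0.03, -0.37, 0, 0, 0, -0.77], [-0.03, -0.37, 0, 0, 0, -0.77], [-0.03, -0.37, 0, 0, 0, -0.77], [-0.03, -0.37, 0, 0, 0, -0.77], [-0.03, -0.37, 0, 0, 0, -0.77], [-0.03, -0.37, 0, 0, 0, -0.77], [-0.03, -0.37, 0, 0, 0, -0.77], [-0.03, -0.37, 0, 0, 0, -0.77], [-0.03, -0.37, 0, 0, 0, -0.77]]}}

```text
t: 6.2
eef_pos: [0.5255, -0.074, 0.2569]
tcp_rot: [0.458, 0.889, -0.0, -0.002]
contact_force: [0.3, -0.7, -1.3]
finger_gap: 0.0597
finger_force: 20.0
```

{"api": "drive_tool", "payload": {"rows": [[-0.03, -0.37, 0, 0, 0, -0.77], [-0.03, -0.37, 0, 0, 0, -0.77], [-0.03, -0.37, 0, 0, 0, -0.77], [-0.03, -0.37, 0, 0, 0, -0.77], [-0.03, -0.37, 0, 0, 0, -0.77], [-0.03, -0.37, 0, 0, 0, -0.77], [-0.03, -0.37, 0, 0, 0, -0.77], [0, -0.2, 0, 0, 0, -0.3], [0, 0, 0, 0, 0, 0], [0, 0, 0, 0, 0, 0]]}}

```text
t: 7.03
eef_pos: [0.518, -0.1846, 0.2582]
tcp_rot: [0.623, 0.782, -0.0, -0.001]
contact_force: [0.1, -0.0, -1.5]
finger_gap: 0.06
finger_force: 20.0
```

```bash
python3 - <<'E'
from rig import observe
import numpy as np
from scipy.spatial.transform import Rotation as R
s=observe();M=R.from_quat(s["tcp_rot"]).as_matrix();p=s["eef_pos"]
print(s["t"],p,"tool y",np.degrees(np.arctan2(M[1,1],M[0,1])),M[:,2],s["finger_force"])
print("todo",(np.array([.5205,-.203,.1197])-p)/.04)
E
```

```text
7.0333 [ 0.51802499 -0.18462628  0.25815508] tool y 12.928784607449465 [-0.00192796  0.00148735 -0.99999704] 19.99983251094818
todo [ 0.06187517 -0.45934293 -3.4613769 ]
```

{"api": "drive_tool", "payload": {"rows": [[0.03, -0.23, 0, 0, 0, -0.45], [0.03, -0.23, 0, 0, 0, -0.45], [0, 0, -0.4, 0, 0, 0], [0, 0, -0.5, 0, 0, 0], [0, 0, -0.6, 0, 0, 0], [0, 0, -0.6, 0, 0, 0], [0, 0, -0.6, 0, 0, 0], [0, 0, -0.5, 0, 0, 0], [0, 0, -0.26, 0, 0, 0], [0, 0, 0, 0, 0, 0]]}}

```text
t: 7.87
eef_pos: [0.5196, -0.2024, 0.1183]
tcp_rot: [0.647, 0.762, -0.0, -0.003]
contact_force: [-0.1, 0.3, -1.7]
finger_gap: 0.0597
finger_force: 20.0
```

{"api": "drive_tool", "payload": {"rows": [[0, 0, 0, 0, 0, 0], [0, 0, 0, 0, 0, 0], [0, 0, 0, 0, 0, 0], [0, 0, 0, 0, 0, 0]]}}

```text
t: 8.2
eef_pos: [0.522, -0.2038, 0.1226]
tcp_rot: [0.647, 0.762, 0.0, 0.001]
contact_force: [-0.2, -0.2, -1.4]
finger_gap: 0.0595
finger_force: 20.0
```

```bash
python3 - <<'E'
from rig import observe,get_image
from h import *
from scipy.spatial.transform import Rotation as R
s=observe();M=R.from_quat(s["tcp_rot"]).as_matrix();p=s["eef_pos"]
print(s["t"],p,"tool y",np.degrees(np.arctan2(M[1,1],M[0,1])),s["finger_force"],s["finger_gap"],np.abs(s["dq"]).max())
d=dict(get_image("side"));cv2.imwrite("pics/s3.png",d["pixels"][:,:,::-1])
def rep(n,d):
    W=cloud(d);H,S,V=np.moveaxis(cv2.cvtColor(d["pixels"],cv2.COLOR_RGB2HSV),-1,0);x,y,z=np.moveaxis(W,-1,0)
    q=W[(abs(x-.52)<.06)&(abs(y+.2)<.05)&(H>50)&(H<95)&(S>40)&(z>.03)]
    if len(q)>5:print(n,len(q),*rect(q),"z",np.percentile(q[:,2],[0,1,5,50,95,99,100]).round(3))
    else: print(n,len(q))
rep("side",d)
T=np.eye(4);T[:3,:3]=M;T[:3,3]=p
w=dict(get_image("wrist"));w["world_from_camera"]=T@w["hand_eye"];rep("wrist",w)
E
```

```text
8.2 [ 0.52197101 -0.20376711  0.12259106] tool y 9.340013710571554 19.999794960021973 0.059481956123335546 0.008490811011206204
side 6 [ 494.2 -229.8] [12.8 38.7] 45.93 z [0.259 0.262 0.273 0.318 0.32  0.32  0.32 ]
wrist 7091 [ 520.4 -189.9] [93.1 35. ] 9.19 z [0.064 0.068 0.078 0.144 0.164 0.164 0.244]
```

View pics/s3.png

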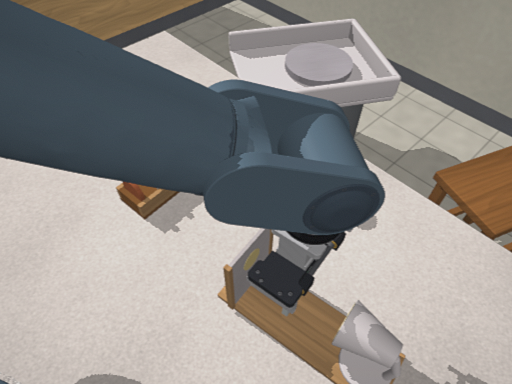

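The side view shows the arm reaching over the bench, with the gripper at about (285,275) between screen and lamp. It hides the cell, but the wrist depth puts the cell top at z=0.164 and its x at 0.520, with yaw matching the bench. The cell is about 3–4 mm high, so I'll lower it slightly and let it settle.

{"api": "drive_tool", "payload": {"rows": [[0, 0, -0.08, 0, 0, 0], [0, 0, 0, 0, 0, 0], [0, 0, 0, 0, 0, 0], [0, 0, 0, 0, 0, 0], [0, 0, 0, 0, 0, 0], [0, 0, 0, 0, 0, 0], [0, 0, 0, 0, 0, 0], [0, 0, 0, 0, 0, 0]]}}

```text
t: 8.97
eef_pos: [0.5211, -0.2032, 0.1179]
tcp_rot: [0.647, 0.762, 0.0, 0.0]
contact_force: [-0.0, -0.2, -1.9]
finger_gap: 0.0597
finger_force: 20.0
```

```bash
python3 - <<'E'
from rig import observe,hand_in
s=observe();print(s["eef_pos"],s["dq"].__abs__().max() if hasattr(s["dq"],"max") else s["dq"],s["finger_force"])
if abs(s["eef_pos"][2]-.119)<.006 and s["finger_force"]>10: print(hand_in())
E
```

```text
[ 0.5211212  -0.20323918  0.11785995] 0.0027528614616762286 19.99977618455887
the job is handed in; nothing more can be done
None
```

I handed the job in at about 9 s with the cell gripped by its frosted edges and held still, upright and square in the beam, its window centre within a few millimetres of the axis by my measurements; no verdict came back.

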